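# Stand the bench block over the hidden bearer

## Task

Feel along the springy board of the bench tray by pressing gently on it, to find the round bar hidden underneath that carries it. Then stand the steel bench block flat on the board right over that bar, so that the board stays level, and let go. Never press on the board harder than 20 N, set the block down gently, and leave everything else where it is.

Things in the scene. Friction and masses are not known exactly. Their poses are not given: they have to be found in the camera images.
- board: Springy plywood board, 150 (x) x 360 (y) x 8 mm. Origin: centre of its top face, 70 mm above the table at the start; y along its length, z up. Starts level. Pressed, it see-saws about the hidden bar (about its x axis, up to 0.15 rad, 4 to 5 N m per rad), so it stiffens towards the bar, alike from both sides: sunk 3 mm it pushes back 2 N at 80 mm, 5 N at 40 mm, 15 N right over the bar.
- frame: Fixed wooden tray, 180 (x) x 390 (y) mm, rim 66 mm high, in which the board lies with 3 mm gap all round, its top 4 mm above the rim. Origin: centre of its underside; same axes as the board. In it, hidden, a round bar 24 mm thick on rubber pads runs along x right under the board, 20 to 90 mm to either side of the middle along y. Soft springs bear the board's two ends.
- block: Plain steel bench block, 76 (x) x 50 (y) x 26 (z) mm, 0.8 kg, lying flat on the table to the left or right of the tray. Origin: centre of its underside. Left on the board away from the bar it tips the board by about 0.016 to 0.021 rad per 10 mm of distance.
- sander: bystander: wooden sanding block 100 x 45 x 36 mm with a grey pad beneath; origin centre of its underside
- tumbler: bystander: glass tumbler, 66 mm across, 100 mm tall; origin centre of its underside
- feltwheel: bystander: white felt wheel lying flat, 64 mm across, 24 mm high; origin centre of its underside
- jar: bystander: jar with metal cap, 60 mm across, 65 mm tall; origin centre of its underside
- brush: bystander: hand brush lying flat; origin under its middle

How it is judged:
By the outcome, as a careful person would: the job done as asked, in the order asked, and still so for the second after the job is handed in, with the robot touching nothing.
It also fails if it takes over 61 s, if anything falls off the work surface, if the arm or the gripper's body presses on something with over 40 N, if the wrist force passes 120 N, or if a joint passes its speed limit or range.

## Robot

A 6-joint arm with a two-finger parallel gripper is mounted at the origin on the work surface. World frame = base frame: x ahead of the robot, y to its left, z up, the work surface at z = 0. Lengths are in m, angles in rad, forces in N, time in s.
With the tool pointing down it reaches from about 0.275 to 0.725 m from the base axis. Payload 5.6 kg.
Tool frame: the origin (TCP) lies midway between the tips of the shut fingers; the grasp point (between the pads) lies bot.pinch_z behind it (bot.pinch_z is the distance from the TCP to the grasp point, in m); z points along the fingers, y is the line along which they close (so a half turn about z gives the same grasp; the last joint's range is limited). The gripper opens to 85 mm and grips with 20 to 120 N. Pads are 22 mm wide; open, the fingers measure 114 mm over their backs; the gripper's body (76 mm by 85 mm) begins 54 mm behind the grasp point. The pads swing forward as they close: fully open they stand 13 mm farther back than shut.
Start: joints at [1.623, 0.255, 0.108, 0, -1.424, -0.285], TCP at [0.127, 0.535, 0.231] pointing down, gripper open.
Joint ranges: [-2.95, 2.95], [-1.21, 1.97], [-1.09, 1.5], [-2.87, 1.71], [-2.94, -0.07], [-3.05, 3.05]. Speed limits (rad/s): [2.57, 2.57, 3.14, 3.14, 3.14, 3.14].

## Interface

Orientations are given as a unit quaternion [w, x, y, z].
In Python, from plant import bot gives the robot as it stands.
- The arm moves only by the tool carry_out, never from a script. Its argument "deltas" is a list of rows, each a list of 7 numbers: the shift along the tool's x, y, z in units of 25 mm (1.0 is 25 mm), then the turn, a rotation vector about the tool's x, y, z in units of 10 degrees (1.0 is 10 degrees), then the finger opening in mm, from 0 to 85.4. A call has exactly 8 rows; each row is the pose to reach, as a shift and turn from the pose commanded when the call began, along the tool's axes at that moment; what a row does not reach only later rows make up. A row lasts 1/8 s, in which the tool goes at most 62.5 mm and 10.7 degrees, less where a joint would pass 70% of its speed; a pose out of reach is approached as far as the arm can. A call with a gripper value outside its range is refused whole. The fingers move at their own pace and stop on an object; "grip_force" is the grip in N (left out, the last holds). Time passes only in rows, so rows that repeat a pose let the fingers close, or fill a call up. It gives the time, the measured TCP pose, the force, the opening and the grip force at its end, in the units of the state.
- bot.state(): the state, without advancing time (a new reading comes with each control period).
- bot.get_image(name): name is "scene" or "top"; returns the picture (420x560x3 uint8, red, green, blue); there is no depth.
- bot.camera_params(name): a dict with "mtx" (3x3 intrinsics, pixels), "k1" (the pictures are not rectified: a ray, as slopes to the right and down, at radius r is drawn at 1 + k1 r^2 times it, then the intrinsics apply), "world_from_camera" (4x4, takes a point from camera to world coordinates). Camera axes: x right, y down, z forward; pixel columns grow to the right and rows downward; lengths in m; the calibration is good to about 2 mm. A picture is of the moment at which its call begins. camera_params takes no time and is no camera call.
- bot.close_job(): hands the job in; it is judged then, once.
Trained networks look in the newest picture that a camera, given by its name, has taken for a name from the list of things; names that differ only in an ending like _2 or _b are one class to them, and where a whole thing is asked for, a point or a joint stands for the part that bears it (a point fixed in the world has none). Each returns a list of dicts, best first, with "confidence" (0 to 1); they miss things now and then, are a little off and sometimes report something else, mostly with a low value. They report only what shows in the picture. A call takes as long as a camera call.
- bot.recognise(target, camera): "rect" ([left, top, right, bottom] in pixels, round what is visible of it).
- bot.trace(target, camera): "mask" (420x560 bool, what is visible of it) and "rect" ([left, top, right, bottom] in pixels, round what is visible of it).
The state is a dict: "t": time; "joint_positions": joint angles; "qvel": joint speeds; "effort": joint torques, N m; "position": TCP position; "orientation": TCP orientation; "wrist_force": force on the tool from outside, world axes, zero at the start; "moment": the same for the moment, N m; "finger_gap": finger opening in m; "grip_force": force on a finger pad.
Only numpy, scipy, OpenCV 4.12 (cv2) and the standard library are available. Lean on these libraries where they do the work, as an engineer would, in place of code of your own. Each camera call takes 0.05 s, during which the arm holds its last target. There are 200 camera calls.

## Working session

There is one attempt and no reset: what is moved stays moved. The work goes in short steps, Python scripts to look and compute and a tool call to move; the robot and the scene stay as the last step left them, time stands still between calls to the robot, and variables do not carry over. Pictures are saved under pics/ and viewed, at most 10 in all, crops included, and the job is handed in when it is done.

Besides the shell and the picture viewer there is one more tool, called after ">>>" as a command line: name --pt "numbers of a row" for each row, then --argument value for the rest. carry_out: Moves the arm, as the interface text tells. Its arguments: {"type":"object","properties":{"deltas":{"type":"array","items":{"type":"array","items":{"type":"number"}}},"grip_force":{"type":"number"}},"required":["deltas"]}

```bash
mkdir -p pics; ls; python3 - <<'E'
from plant import bot
import cv2, numpy as np
for c in ("top","scene"):
    im=bot.get_image(c); cv2.imwrite(f"pics/{c}0.png",im[:,:,::-1])
    p=bot.camera_params(c); print(c,np.round(p["mtx"],2).tolist(),p["k1"],np.round(p["world_from_camera"],4).tolist())
    for n in ("board","frame","block","sander","tumbler","feltwheel","jar","brush"):
        r=bot.recognise(n,c); print(n,[(np.round(d["rect"]).tolist(),round(d["confidence"],2)) for d in r[:2]])
print(bot.state(),bot.pinch_z)
E
```

```text
pics
top [[482.24, 0.0, 276.59], [0.0, 482.24, 205.78], [0.0, 0.0, 1.0]] -0.11977896706835199 [[0.0149, -0.9939, 0.1096, 0.3048], [-0.9998, -0.0134, 0.0144, -0.0166], [-0.0129, -0.1098, -0.9939, 1.4379], [0.0, 0.0, 0.0, 1.0]]
board [([229.0, 150.0, 357.0, 219.0], 0.7), ([146.0, 113.0, 173.0, 143.0], 0.38)]
frame [([226.0, 145.0, 362.0, 224.0], 0.78)]
block [([382.0, 185.0, 409.0, 213.0], 0.64)]
sander [([149.0, 170.0, 173.0, 201.0], 0.58)]
tumbler [([146.0, 112.0, 170.0, 141.0], 0.6)]
feltwheel [([387.0, 255.0, 408.0, 275.0], 0.61)]
jar [([391.0, 120.0, 419.0, 143.0], 0.92)]
brush [([125.0, 246.0, 184.0, 297.0], 0.97)]
scene [[437.85, 0.0, 272.48], [0.0, 437.85, 214.81], [0.0, 0.0, 1.0]] -0.06659313837443068 [[-0.839, 0.2992, -0.4544, 0.9399], [0.5437, 0.4903, -0.6811, 0.6791], [0.019, -0.8186, -0.5741, 0.6505], [0.0, 0.0, 0.0, 1.0]]
board [([194.0, 172.0, 318.0, 275.0], 0.77)]
frame [([188.0, 170.0, 328.0, 302.0], 0.89)]
block [([191.0, 160.0, 220.0, 181.0], 0.83), ([408.0, 286.0, 511.0, 312.0], 0.48)]
sander [([335.0, 327.0, 397.0, 370.0], 0.83), ([408.0, 286.0, 508.0, 312.0], 0.59
[... 219 characters left out ...]
ray([ 1.62262827e+00,  2.55081320e-01,  1.08231765e-01, -2.51910677e-05,
       -1.42390757e+00, -2.84589889e-01]), 'qvel': array([ 8.31355263e-04,  6.25656433e-04,  1.55953716e-04, -6.40773254e-06,
       -8.62341436e-04, -8.83386488e-04]), 'effort': array([-1.38647920e-03, -3.86396885e+01,  2.38067400e+01,  5.36792278e+00,
       -4.84184457e-04,  7.48023297e-06]), 'position': array([0.12683458, 0.53517482, 0.23130176]), 'orientation': array([-1.72363359e-05,  9.93235393e-01, -1.16118272e-01, -1.55653088e-05]), 'wrist_force': array([-0.26317569,  0.21919887, -0.64104114]), 'moment': array([-0.00627483, -0.05068929,  0.02721798]), 'grip_force': 0.0, 'finger_gap': 0.08501928735620905} 0.0187
```

```bash
cat > h.py <<'E'
from plant import bot
import cv2, numpy as np
def ray(c,px):
    p=bot.camera_params(c); u=cv2.undistortPoints(np.array(px,float).reshape(-1,1,2),p["mtx"],np.array([p["k1"],0,0,0.]))[:,0]
    T=p["world_from_camera"]; d=np.c_[u,np.ones(len(u))]@T[:3,:3].T
    return T[:3,3],d
def at_z(c,px,z):
    o,d=ray(c,px); s=(z-o[2])/d[:,2]; return o+d*s[:,None]
def mrect(c,n,z):
    m=bot.trace(n,c)[0]; k=np.argwhere(m["mask"])[:,::-1].astype(float)
    P=at_z(c,k,z)[:,:2]
    (cx,cy),(w,h),a=cv2.minAreaRect((P*1000).astype(np.float32))
    return round(cx,1),round(cy,1),round(w,1),round(h,1),round(a,1),np.round(P.mean(0)*1000,1),round(m["confidence"],2)
E
python3 - <<'E'
from h import *
im=cv2.imread("pics/top0.png"); cv2.imwrite("pics/topz.png",cv2.resize(im[95:305,115:425],None,fx=2.55,fy=2.55,interpolation=cv2.INTER_CUBIC))
for c in ("top","scene"):
    bot.get_image(c)
    for n,z in (("board",.07),("frame",.066),("block",.026),("sander",.036),("tumbler",.05),("feltwheel",.024),("jar",.065),("brush",.02)):
        print(c,n,mrect(c,n,z))
E
```

```text
top board (523.1, -39.8, 361.3, 150.6, 84.3, array([522.6, -40.7]), 0.64)
top frame (519.7, -39.4, 395.9, 190.2, 84.1, array([519.6, -39.5]), 0.83)
top block (484.7, -354.7, 77.8, 57.0, 26.1, array([ 484.7, -355. ]), 0.64)
top sander (513.0, 348.6, 53.0, 95.5, 73.9, array([512.5, 349.1]), 0.66)
top tumbler (689.7, 358.1, 95.8, 63.5, 46.4, array([690.5, 360.1]), 0.72)
top feltwheel (289.6, -348.4, 61.3, 65.3, 0.4, array([ 289.1, -347.2]), 0.67)
top jar (676.4, -366.3, 56.0, 71.8, 45.2, array([ 675.5, -365.2]), 0.76)
top brush (269.0, 356.9, 38.1, 199.6, 45.9, array([256.3, 366.7]), 0.73)
scene board (524.6, -38.2, 375.1, 157.5, 84.3, array([529.7, -12.9]), 0.9)
scene frame (538.8, -12.2, 445.9, 204.3, 84.1, array([547.1,  22. ]), 0.84)
scene block (494.8, -339.5, 109.8, 74.7, 27.1, array([ 495. , -341.4]), 0.65)
scene sander (532.2, 365.8, 67.2, 113.3, 74.7, array([533.3, 366.5]), 0.85)
scene tumbler (684.9, 348.7, 124.3, 69.7, 43.1, array([681.9, 351.3]), 0.55)
scene feltwheel (305.3, -328.0, 91.1, 64.8, 59.0, array([ 305.3, -328.1]), 0.77)
scene jar (697.9, -321.7, 150.8, 56.2, 75.1, array([ 699.5, -319.1]), 0.57)
scene brush (277.1, 363.8, 56.9, 199.9, 42.0, array([267.2, 374.8]), 0.59)
```

View pics/topz.png

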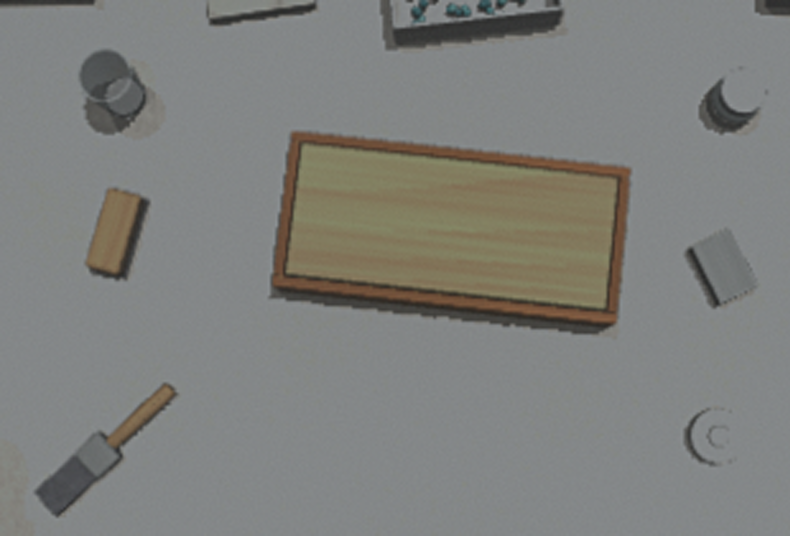

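View pics/scene0.png

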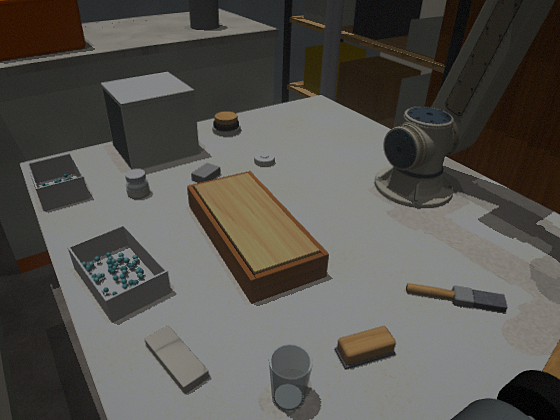

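The top view shows the tray level in the middle (crop 275–630, 130–325), with the block to its right at crop (720, 268). The jar and felt wheel are well clear of the block. The board centre is at about (523, -40) mm with yaw -5.7°, and its measured size of 361x151 fits.

```bash
cat >> h.py <<'E'
from scipy.spatial.transform import Rotation as Ro
YAW=-5.7; BC=np.array([.523,-.040])
def delta(x,y,z,yaw):
    s=bot.state(); R=Ro.from_quat(np.roll(s["orientation"],-1))
    T=Ro.from_euler('z',yaw,degrees=True)*Ro.from_euler('x',180,degrees=True)
    d=R.inv().apply(np.array([x,y,z])-s["position"])/.025; r=np.degrees((R.inv()*T).as_rotvec())/10
    print("delta",np.round(d,2).tolist(),np.round(r,2).tolist())
def bd(s,z,yaw=YAW-90,e=0):
    a=np.radians(YAW); p=BC+s*np.array([-np.sin(a),np.cos(a)])+e*np.array([np.cos(a),np.sin(a)]); delta(p[0],p[1],z,yaw)
def where():
    s=bot.state(); a=np.radians(YAW); d=s["position"][:2]-BC
    print("t",s["t"],"pos",s["position"].round(4),"s",round(d@[-np.sin(a),np.cos(a)],4),"e",round(d@[np.cos(a),np.sin(a)],4),"F",s["wrist_force"].round(2))
E
python3 -c "
from h import *
where(); bd(.06,.085)"
```

```text
t 1.8 pos [0.1269 0.5352 0.2313] s 0.533 e -0.4513 F [0.66 0.49 0.35]
delta [20.41, 16.35, 5.85] [-0.0, -0.0, 8.24]
```

>>> carry_out --pt "20.4 16.35 4.0 0 0 8.24 0" --pt "20.4 16.35 4.0 0 0 8.24 0" --pt "20.4 16.35 4.0 0 0 8.24 0" --pt "20.4 16.35 4.0 0 0 8.24 0" --pt "20.4 16.35 4.0 0 0 8.24 0" --pt "20.4 16.35 4.0 0 0 8.24 0" --pt "20.4 16.35 4.0 0 0 8.24 0" --pt "20.4 16.35 4.0 0 0 8.24 0"

```text
t: 2.8
position: [0.4319, 0.1438, 0.1558]
orientation: [0.001, -0.669, 0.743, -0.0]
wrist_force: [0.9, 1.9, -0.2]
finger_gap: -0.0001
grip_force: 0.0
```

```bash
python3 -c "
from h import *
where(); bd(.06,.085)"
```

```text
t 2.8 pos [0.4319 0.1438 0.1558] s 0.1738 e -0.1089 F [ 0.92  1.88 -0.24]
delta [4.53, -4.37, 2.83] [-0.01, 0.0, -0.03]
```

>>> carry_out --pt "4.5 -4.35 2.8 0 0 0 0" --pt "4.5 -4.35 2.8 0 0 0 0" --pt "4.5 -4.35 2.8 0 0 0 0" --pt "4.5 -4.35 2.8 0 0 0 0" --pt "4.5 -4.35 2.8 0 0 0 0" --pt "4.5 -4.35 2.8 0 0 0 0" --pt "4.5 -4.35 2.8 0 0 0 0" --pt "4.5 -4.35 2.8 0 0 0 0"

```text
t: 3.8
position: [0.5277, 0.0232, 0.0861]
orientation: [0.0, -0.671, 0.741, -0.0]
wrist_force: [0.0, -0.3, 0.8]
finger_gap: 0.0001
grip_force: 0.0
```

```bash
cat >> h.py <<'E'
def meas(n=4):
    F=[];Z=[]
    for _ in range(n):
        bot.get_image("top"); s=bot.state(); F.append(s["wrist_force"][2]); Z.append(s["position"][2])
    where(); print("Fz",np.round(F,2),"mean",round(np.mean(F),2),"z",round(np.mean(Z),5))
E
python3 -c "
from h import *
meas(); bd(.06,.067); bd(-.06,.085)"
```

```text
t 4.0 pos [0.5277 0.0228 0.0857] s 0.0629 e -0.0015 F [ 0.36 -0.28 -0.09]
Fz [-0.08 -0.4   0.31 -0.09] mean -0.06 z 0.08587
delta [0.12, -0.06, 0.75] [-0.0, 0.0, -0.0]
delta [4.92, -0.06, 0.03] [-0.0, 0.0, -0.0]
```

>>> carry_out --pt "0 0 0.3 0 0 0 0" --pt "0 0 0.55 0 0 0 0" --pt "0 0 0.63 0 0 0 0" --pt "0 0 0.67 0 0 0 0" --pt "0 0 0.71 0 0 0 0" --pt "0 0 0.75 0 0 0 0" --pt "0 0 0.75 0 0 0 0" --pt "0 0 0.75 0 0 0 0"

```text
t: 5.0
position: [0.5273, 0.0224, 0.068]
orientation: [-0.0, -0.671, 0.742, -0.0]
wrist_force: [-5.8, 0.8, 8.9]
finger_gap: 0.0
grip_force: 5.1
```

```bash
python3 -c "
from h import *
meas()"
```

```text
t 5.2 pos [0.5273 0.0224 0.068 ] s 0.0626 e -0.0019 F [-5.83 -0.56  9.92]
Fz [10.82  9.97 10.56  9.92] mean 10.32 z 0.06801
```

>>> carry_out --pt "0 0 -0.5 0 0 0 0" --pt "-2.0 0 -0.5 0 0 0 0" --pt "-2.0 0 -0.3 0 0 0 0" --pt "-2.0 0 -0.15 0 0 0 0" --pt "-2.0 0 -0.08 0 0 0 0" --pt "-2.0 0 0.0 0 0 0 0" --pt "-2.0 0 0.04 0 0 0 0" --pt "-2.0 0 0.04 0 0 0 0"

```text
t: 6.2
position: [0.533, 0.072, 0.0669]
orientation: [0.0, -0.671, 0.742, -0.0]
wrist_force: [-2.8, 0.9, 8.0]
finger_gap: 0.0006
grip_force: 3.7
```

```bash
python3 -c "
from h import *
meas(6)"
```

```text
t 6.5 pos [0.533  0.0719 0.0669] s 0.1124 e -0.0012 F [-2.85  1.61  7.83]
Fz [7.48 7.84 7.49 7.24 6.88 7.83] mean 7.46 z 0.06694
```

>>> carry_out --pt "0 0 -0.5 0 0 0 0" --pt "2.8 0 -0.5 0 0 0 0" --pt "2.8 0 -0.4 0 0 0 0" --pt "2.8 0 -0.2 0 0 0 0" --pt "2.8 0 -0.12 0 0 0 0" --pt "2.8 0 -0.06 0 0 0 0" --pt "2.8 0 0.0 0 0 0 0" --pt "2.8 0 0.0 0 0 0 0"

```text
t: 7.5
position: [0.5259, 0.0027, 0.067]
orientation: [-0.0, -0.671, 0.741, -0.001]
wrist_force: [-4.0, -2.9, 8.5]
finger_gap: 0.0002
grip_force: 4.9
```

```bash
python3 -c "
from h import *
meas(6)"
```

```text
t 7.8 pos [0.5259 0.0027 0.0671] s 0.0428 e -0.0013 F [-2.4  -2.24  9.64]
Fz [ 8.55  8.93  9.39 10.06  9.15  9.64] mean 9.29 z 0.06708
```

>>> carry_out --pt "0 0 -0.5 0 0 0 0" --pt "1.56 0 -0.5 0 0 0 0" --pt "1.56 0 -0.2 0 0 0 0" --pt "1.56 0 -0.1 0 0 0 0" --pt "1.56 0 0.0 0 0 0 0" --pt "1.56 0 0.08 0 0 0 0" --pt "1.56 0 0.12 0 0 0 0" --pt "1.56 0 0.12 0 0 0 0"

```text
t: 8.8
position: [0.522, -0.0358, 0.0634]
orientation: [-0.0, -0.671, 0.741, -0.0]
wrist_force: [-2.1, -1.9, 5.5]
finger_gap: -0.0004
grip_force: 3.2
```

```bash
python3 -c "
from h import *
meas(10)"
```

```text
t 9.3 pos [ 0.522  -0.0358  0.0635] s 0.004 e -0.0014 F [-2.23 -1.88  6.57]
Fz [6.65 4.88 5.78 6.28 6.04 6.01 5.91 6.04 5.89 6.57] mean 6.01 z 0.06348
```

>>> carry_out --pt "0 0 -0.8 0 0 0 0" --pt "-2.0 0 -0.8 0 0 0 0" --pt "-4.5 0 -0.8 0 0 0 0" --pt "-5.6 0 -0.5 0 0 0 0" --pt "-5.6 0 -0.2 0 0 0 0" --pt "-5.6 0 -0.08 0 0 0 0" --pt "-5.6 0 0.0 0 0 0 0" --pt "-5.6 0 0.0 0 0 0 0"

```text
t: 10.3
position: [0.5365, 0.1033, 0.0637]
orientation: [0.001, -0.67, 0.742, 0.0]
wrist_force: [-0.8, 4.3, 4.7]
finger_gap: -0.0001
grip_force: 2.7
```

```bash
python3 -c "
from h import *
meas(10)"
```

```text
t 10.8 pos [0.5365 0.1032 0.0636] s 0.1439 e -0.0008 F [-0.55  5.04  4.61]
Fz [5.52 5.08 4.55 4.89 5.99 5.02 5.62 5.35 5.83 4.61] mean 5.25 z 0.06366
```

>>> carry_out --pt "0 0 -0.6 0 0 0 0" --pt "0 0 -0.6 0 0 0 0" --pt "0 0 -0.6 0 0 0 0" --pt "0 0 -0.25 0 0 0 0" --pt "0 0 -0.15 0 0 0 0" --pt "0 0 -0.05 0 0 0 0" --pt "0 0 0.0 0 0 0 0" --pt "0 0 0.0 0 0 0 0"

```text
t: 11.8
position: [0.536, 0.1027, 0.0634]
orientation: [-0.0, -0.671, 0.741, -0.0]
wrist_force: [-1.3, -1.5, 5.5]
finger_gap: 0.0003
grip_force: 3.2
```

```bash
python3 -c "
from h import *
meas(10)"
```

```text
t 12.3 pos [0.536  0.1027 0.0635] s 0.1433 e -0.0013 F [-0.42 -1.96  6.46]
Fz [6.62 5.74 6.64 6.11 6.28 6.17 6.59 6.82 7.19 6.46] mean 6.46 z 0.06349
```

>>> carry_out --pt "0 0 -0.8 0 0 0 0" --pt "2.0 0 -0.8 0 0 0 0" --pt "4.5 0 -0.8 0 0 0 0" --pt "5.6 0 -0.8 0 0 0 0" --pt "5.6 0 -0.8 0 0 0 0" --pt "5.6 0 -0.6 0 0 0 0" --pt "5.6 0 -0.6 0 0 0 0" --pt "5.6 0 -0.6 0 0 0 0"

```text
t: 13.3
position: [0.5219, -0.0354, 0.0777]
orientation: [-0.0, -0.671, 0.741, 0.0]
wrist_force: [0.1, -0.7, -0.4]
finger_gap: -0.0002
grip_force: 0.0
```

>>> carry_out --pt "0 0 0 0 0 0 0" --pt "0 0 0 0 0 0 0" --pt "0 0 0.35 0 0 0 0" --pt "0 0 0.45 0 0 0 0" --pt "0 0 0.55 0 0 0 0" --pt "0 0 0.6 0 0 0 0" --pt "0 0 0.6 0 0 0 0" --pt "0 0 0.6 0 0 0 0"

```text
t: 14.3
position: [0.5222, -0.0361, 0.0636]
orientation: [0.0, -0.671, 0.742, -0.0]
wrist_force: [-0.7, 0.9, 5.9]
finger_gap: -0.0003
grip_force: 3.0
```

```bash
python3 -c "
from h import *
meas(10)"
```

```text
t 14.8 pos [ 0.5222 -0.0361  0.0636] s 0.0038 e -0.0011 F [-2.33  1.56  6.01]
Fz [5.85 6.13 5.67 5.57 5.99 7.05 5.8  5.99 5.75 6.01] mean 5.98 z 0.06357
```

```bash
python3 -c "
from h import *
where(); delta(.486,-.357,.10,-153.9)
for c in ('top','scene'):
  bot.get_image(c)
  from scipy.optimize import least_squares
  m=bot.trace('block',c)[0]['mask'].astype(np.uint8); p=bot.camera_params(c); W=np.linalg.inv(p['world_from_camera'])
  tgt=m.astype(float)
  def mask(v):
    a=v[2]; B=np.array([[i*.038,j*.025,k*.026] for i in(-1,1) for j in(-1,1) for k in(0,1)])
    Q=B@np.array([[np.cos(a),np.sin(a),0],[-np.sin(a),np.cos(a),0],[0,0,1]])+[v[0],v[1],0]
    Z,_=cv2.projectPoints(Q,cv2.Rodrigues(W[:3,:3])[0],W[:3,3],p['mtx'],np.array([p['k1'],0,0,0.]))
    M=np.zeros(m.shape,np.uint8); h=cv2.convexHull(np.round(Z*16).astype(np.int32)); cv2.fillConvexPoly(M,h,255,cv2.LINE_AA,4); return M/255.
  from scipy.optimize import minimize
  r=minimize(lambda v:np.abs(mask(v)-tgt).sum(),[.486,-.357,np.radians(26)],method='Nelder-Mead',options=dict(initial_simplex=[[.486,-.357,.45],[.494,-.357,.45],[.486,-.349,.45],[.486,-.357,.6]]))
  print(c,r.x[:2].round(4),np.degrees(r.x[2]),r.fun,tgt.sum())
"
```

```text
t 14.8 pos [ 0.5222 -0.0361  0.0636] s 0.0038 e -0.0011 F [-2.33  1.56  6.01]
delta [12.92, 0.16, -1.46] [-0.01, 0.0, 5.82]Traceback (most recent call last):
  File "<string>", line 7, in <module>
    m=bot.trace('block',c)[0]['mask'].astype(np.uint8); p=bot.camera_params(c); W=np.linalg.inv(p['world_from_camera'])
      ~~~~~~~~~~~~~~~~~~~~^^^
IndexError: list index out of range
```

```bash
cat > fit.py <<'E'
from h import *
from scipy.optimize import minimize
def fit(c,n,dims,z,v0):
    bot.get_image(c); t=bot.trace(n,c)
    if not t: return print(c,"missed")
    tgt=t[0]["mask"].astype(float); p=bot.camera_params(c); W=np.linalg.inv(p["world_from_camera"])
    def mask(v):
        B=np.array([[i*dims[0]/2,j*dims[1]/2,z+k*dims[2]] for i in(-1,1) for j in(-1,1) for k in(0,1)])
        Q=Ro.from_euler('z',v[2]).apply(B)+[v[0],v[1],0]
        Z,_=cv2.projectPoints(Q,cv2.Rodrigues(W[:3,:3])[0],W[:3,3],p["mtx"],np.array([p["k1"],0,0,0.]))
        M=np.zeros(tgt.shape,np.uint8); cv2.fillConvexPoly(M,cv2.convexHull(np.round(Z*16).astype(np.int32)),255,cv2.LINE_AA,4); return M/255.
    v0=np.array(v0); S=[v0,v0+[.008,0,0],v0+[0,.008,0],v0+[0,0,.15]]
    r=minimize(lambda v:np.abs(mask(v)-tgt).sum(),v0,method="Nelder-Mead",options=dict(initial_simplex=S))
    print(c,r.x[:2].round(4),"yaw",np.degrees(r.x[2]).round(1),"mismatch",round(r.fun,1),"of",tgt.sum(),round(t[0]["confidence"],2))
E
python3 -c "
from fit import *
for c in ('top','scene','top'): fit(c,'block',(.076,.05,.026),0,(.486,-.357,.455))"
```

```text
top [ 0.4871 -0.3577] yaw 25.3 mismatch 72.4 of 466.0 0.67
scene [ 0.4849 -0.3594] yaw 34.9 mismatch 102.4 of 397.0 0.59
top missed
```

>>> carry_out --pt "0 0 -1.5 0 0 0 0" --pt "0 0 -2.0 0 0 0 0" --pt "12.9 0.16 -2.0 0 0 5.8 75" --pt "12.9 0.16 -2.0 0 0 5.8 75" --pt "12.9 0.16 -2.0 0 0 5.8 75" --pt "12.9 0.16 -2.0 0 0 5.8 75" --pt "12.9 0.16 -2.0 0 0 5.8 75" --pt "12.9 0.16 -2.0 0 0 5.8 75"

```text
t: 16.2
position: [0.4838, -0.3598, 0.1114]
orientation: [-0.001, -0.223, 0.975, 0.001]
wrist_force: [-0.7, 0.7, -0.3]
finger_gap: 0.0746
grip_force: 0.0
```

```bash
python3 -c "
from h import *
where(); delta(.486,-.358,.001,-154.)"
```

```text
t 16.2 pos [ 0.4838 -0.3598  0.1114] s -0.3221 e -0.0072 F [-0.7   0.73 -0.3 ]
delta [-0.12, 0.02, 4.42] [0.01, -0.01, -0.02]
```

>>> carry_out --pt "-0.1 0 1.5 0 0 0 75" --pt "-0.1 0 3.0 0 0 0 75" --pt "-0.1 0 3.6 0 0 0 75" --pt "-0.1 0 4.0 0 0 0 75" --pt "-0.1 0 4.2 0 0 0 75" --pt "-0.1 0 4.4 0 0 0 75" --pt "-0.1 0 4.4 0 0 0 75" --pt "-0.1 0 4.4 0 0 0 75" --grip_force 40

```text
t: 17.2
position: [0.4882, -0.3556, 0.0035]
orientation: [0.0, -0.227, 0.974, -0.0]
wrist_force: [-0.0, 0.1, 0.7]
finger_gap: 0.0751
grip_force: 0.0
```

```bash
python3 -c "
from h import *
where()
im=bot.get_image('scene'); cv2.imwrite('pics/g1.png',cv2.resize(im[110:230,130:290,::-1],None,fx=4.5,fy=4.5,interpolation=cv2.INTER_CUBIC))"
```

```text
t 17.2 pos [ 0.4882 -0.3556  0.0035] s -0.3175 e -0.0033 F [-0.05  0.09  0.66]
```

View pics/g1.png

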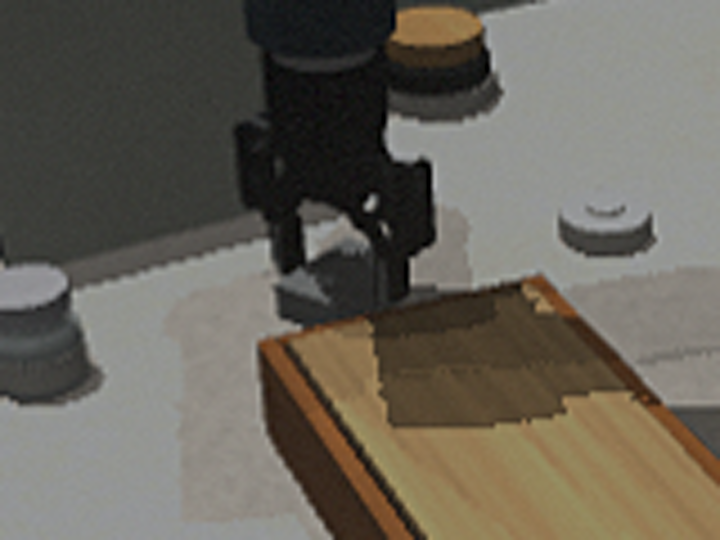

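The fingers straddle the block, which is between them at crop (340, 285). The jar and felt wheel are clear, so I'll close the gripper.

>>> carry_out --pt "0.1 0 0.05 0 0 0 65" --pt "0.1 0 0.05 0 0 0 58" --pt "0.1 0 0.05 0 0 0 54" --pt "0.1 0 0.05 0 0 0 50" --pt "0.1 0 0.05 0 0 0 46" --pt "0.1 0 0.05 0 0 0 40" --pt "0.1 0 0.05 0 0 0 40" --pt "0.1 0 0.05 0 0 0 40" --grip_force 60

```text
t: 18.25
position: [0.486, -0.3571, 0.0023]
orientation: [0.0, -0.227, 0.974, -0.001]
wrist_force: [-0.4, -2.6, 5.1]
finger_gap: 0.0486
grip_force: 64.3
```

```bash
python3 -c "
from h import *
where(); print(bot.state()['finger_gap'],bot.state()['grip_force'])"
```

```text
t 18.25 pos [ 0.486  -0.3571  0.0023] s -0.3192 e -0.0053 F [-0.41 -2.59  5.11]
0.048563697159054904 64.26869630813599
```

>>> carry_out --pt "0 0 -0.5 0 0 0 40" --pt "0 0 -1.5 0 0 0 40" --pt "0 0 -3.0 0 0 0 40" --pt "0 0 -5.0 0 0 0 40" --pt "0 0 -5.6 0 0 0 40" --pt "0 0 -5.6 0 0 0 40" --pt "0 0 -5.6 0 0 0 40" --pt "0 0 -5.6 0 0 0 40"

```text
t: 19.25
position: [0.4846, -0.3559, 0.1393]
orientation: [-0.002, -0.227, 0.974, 0.001]
wrist_force: [0.8, 0.1, -8.5]
finger_gap: 0.0484
grip_force: 64.5
```

```bash
python3 -c "
from h import *
where(); print(bot.state()['finger_gap'],bot.state()['grip_force']); bd(.0735,.12,YAW+180)"
```

```text
t 19.25 pos [ 0.4846 -0.3559  0.1393] s -0.3182 e -0.0068 F [ 0.84  0.08 -8.52]
0.048391191374134376 64.46463704109192
delta [-8.52, 13.15, 0.8] [0.02, -0.02, 3.19]
```

>>> carry_out --pt "-1.0 1.6 0 0 0 0.5 40" --pt "-2.5 3.9 0 0 0 1.2 40" --pt "-4.0 6.2 0 0 0 1.8 40" --pt "-5.5 8.5 0 0 0 2.4 40" --pt "-7.0 10.8 0 0 0 3.0 40" --pt "-8.0 12.4 0.4 0 0 3.2 40" --pt "-8.5 13.15 0.8 0 0 3.2 40" --pt "-8.5 13.15 0.8 0 0 3.2 40"

```text
t: 20.25
position: [0.5297, 0.0345, 0.1196]
orientation: [-0.002, 0.048, 0.999, -0.0]
wrist_force: [-0.4, -0.7, -7.8]
finger_gap: 0.0486
grip_force: 65.4
```

```bash
python3 -c "
from h import *
meas(3); bd(.0735,.082,YAW+180)"
```

```text
t 20.4 pos [0.5305 0.0318 0.1213] s 0.0722 e 0.0003 F [-0.41 -0.14 -8.43]
Fz [-7.06 -7.16 -8.43] mean -7.55 z 0.12086
delta [0.01, 0.05, 1.57] [-0.0, -0.0, -0.0]
```

>>> carry_out --pt "0 0.05 0.3 0 0 0 40" --pt "0 0.05 0.7 0 0 0 40" --pt "0 0.05 1.1 0 0 0 40" --pt "0 0.05 1.4 0 0 0 40" --pt "0 0.05 1.55 0 0 0 40" --pt "0 0.05 1.6 0 0 0 40" --pt "0 0.05 1.6 0 0 0 40" --pt "0 0.05 1.6 0 0 0 40"

```text
t: 21.4
position: [0.5311, 0.0336, 0.082]
orientation: [0.0, 0.05, 0.999, 0.0]
wrist_force: [1.3, -0.7, -7.5]
finger_gap: 0.0486
grip_force: 65.6
```

```bash
python3 -c "
from h import *
meas(3); bd(.0735,.072,YAW+180)"
```

```text
t 21.55 pos [0.531  0.0336 0.0819] s 0.074 e 0.0006 F [-0.29  0.05 -7.63]
Fz [-7.71 -8.69 -7.63] mean -8.01 z 0.08192
delta [0.03, -0.02, 0.39] [0.0, 0.0, -0.0]
```

>>> carry_out --pt "0 -0.02 0.1 0 0 0 40" --pt "0 -0.02 0.2 0 0 0 40" --pt "0 -0.02 0.26 0 0 0 40" --pt "0 -0.02 0.3 0 0 0 40" --pt "0 -0.02 0.33 0 0 0 40" --pt "0 -0.02 0.36 0 0 0 40" --pt "0 -0.02 0.36 0 0 0 40" --pt "0 -0.02 0.36 0 0 0 40"

```text
t: 22.55
position: [0.5309, 0.033, 0.0727]
orientation: [0.0, 0.05, 0.999, 0.0]
wrist_force: [-0.6, 1.1, -8.1]
finger_gap: 0.0489
grip_force: 65.6
```

```bash
python3 -c "
from h import *
meas(4); print(bot.state()['moment'])"
```

```text
t 22.75 pos [0.5309 0.033  0.0727] s 0.0735 e 0.0006 F [ 0.27  0.13 -7.98]
Fz [-8.5  -8.11 -7.2  -7.98] mean -7.95 z 0.07272
[0.02585051 0.0047254  0.01562788]
```

>>> carry_out --pt "0 0 0.02 0 0 0 40" --pt "0 0 0.03 0 0 0 40" --pt "0 0 0.04 0 0 0 40" --pt "0 0 0.05 0 0 0 40" --pt "0 0 0.06 0 0 0 40" --pt "0 0 0.07 0 0 0 40" --pt "0 0 0.07 0 0 0 40" --pt "0 0 0.07 0 0 0 40"

```text
t: 23.75
position: [0.5309, 0.033, 0.0711]
orientation: [0.0, 0.05, 0.999, 0.0]
wrist_force: [-1.8, 0.8, -2.3]
finger_gap: 0.0491
grip_force: 66.0
```

```bash
python3 -c "
from h import *
meas(4); print(bot.state()['moment'])"
```

```text
t 23.95 pos [0.5309 0.033  0.0711] s 0.0735 e 0.0006 F [-3.01  0.97 -1.41]
Fz [-2.13 -2.07 -0.75 -1.41] mean -1.59 z 0.07108
[ 0.08622989  0.89267966 -0.0271118 ]
```

>>> carry_out --pt "0 0 0.01 0 0 0 48" --pt "0 0 0.01 0 0 0 50" --pt "0 0 0.01 0 0 0 52" --pt "0 0 0.01 0 0 0 56" --pt "0 0 0.01 0 0 0 62" --pt "0 0 0.01 0 0 0 68" --pt "0 0 0.01 0 0 0 72" --pt "0 0 0.01 0 0 0 72"

```text
t: 24.95
position: [0.5309, 0.033, 0.0707]
orientation: [0.0, 0.05, 0.999, 0.0]
wrist_force: [-0.2, -0.0, 0.3]
finger_gap: 0.0723
grip_force: 0.0
```

>>> carry_out --pt "0 0 -0.3 0 0 0 75" --pt "0 0 -1 0 0 0 75" --pt "0 0 -2 0 0 0 75" --pt "0 0 -4 0 0 0 75" --pt "-2 0 -6 0 0 0 75" --pt "-4 0 -6 0 0 0 75" --pt "6 0 -6 0 0 0 75" --pt "8 0 -6 0 0 0 75"

```text
t: 25.95
position: [0.5066, 0.036, 0.2169]
orientation: [-0.003, 0.051, 0.999, -0.002]
wrist_force: [-0.4, 1.5, 3.0]
finger_gap: 0.0749
grip_force: 0.0
```

```bash
python3 -c "
from fit import *
where()
for c in ('top','scene'): fit(c,'block',(.076,.05,.026),.069,(.5305,.033,-.1))
im=bot.get_image('scene'); cv2.imwrite('pics/p1.png',cv2.resize(im[140:320,150:350,::-1],None,fx=3.2,fy=3.2,interpolation=cv2.INTER_CUBIC))"
```

```text
t 25.95 pos [0.5066 0.036  0.2169] s 0.074 e -0.0239 F [-0.42  1.47  2.99]
top [0.5278 0.0371] yaw 9.8 mismatch 437.7 of 118.0 0.73
scene [0.5305 0.0297] yaw -5.9 mismatch 116.3 of 836.0 0.76
```

View pics/p1.png

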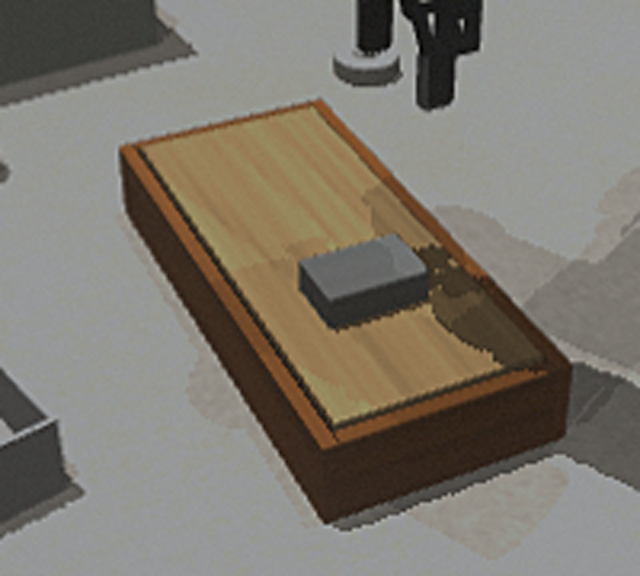

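The block sits flat over the bar (crop 300–428, 235–327), and the board looks level in its frame. I'll move the arm clear and check the level by comparing with the first pictures.

>>> carry_out --pt "2 0 0 0 0 0 75" --pt "4 0 0 0 0 0 75" --pt "6 0 0 0 0 0 75" --pt "7 0 0 0 0 0 75" --pt "7 0 0 0 0 0 75" --pt "7 0 0 0 0 0 75" --pt "7 0 0 0 0 0 75" --pt "7 0 0 0 0 0 75"

```text
t: 27.2
position: [0.3323, 0.053, 0.2205]
orientation: [-0.0, 0.05, 0.999, -0.0]
wrist_force: [-0.2, -0.1, -0.4]
finger_gap: 0.075
grip_force: 0.0
```

```bash
python3 - <<'E'
from fit import *
where()
fit('top','block',(.076,.05,.026),.069,(.5305,.033,-.1))
g=lambda a:cv2.cvtColor(a,cv2.COLOR_BGR2GRAY).astype(np.float32)
a0=g(cv2.imread('pics/scene0.png')); ims=[bot.get_image('scene') for _ in range(6)]
a1=g(np.mean(ims,0).astype(np.uint8)[:,:,::-1].copy())
p=bot.camera_params('scene'); W=np.linalg.inv(p['world_from_camera'])
def proj(s,e,z):
    a=np.radians(YAW); q=BC+s*np.array([-np.sin(a),np.cos(a)])+e*np.array([np.cos(a),np.sin(a)])
    return cv2.projectPoints(np.array([[q[0],q[1],z]]),cv2.Rodrigues(W[:3,:3])[0],W[:3,3],p['mtx'],np.array([p['k1'],0,0,0.]))[0].ravel()
for n,s,e in (("far",-.12,.02),("mid",-.05,.03),("near",.14,.03)):
    x,y=proj(s,e,.07).round().astype(int); h=14
    A=a0[y-h:y+h,x-h:x+h]; B=a1[y-h:y+h,x-h:x+h]
    try:
        cc,M=cv2.findTransformECC(A,B,np.eye(2,3,dtype=np.float32),cv2.MOTION_TRANSLATION,(3,200,1e-6),None,5)
        print(n,(x,y),"shift",M[:,2].round(2),"cc",round(cc,3),"px per 10mm up",(proj(s,e,.08)-proj(s,e,.07)).round(2))
    except cv2.error as er: print(n,"fail")
cv2.imwrite('pics/p2.png',np.hstack([cv2.resize(x[155:310,175:335],None,fx=2.4,fy=3.2,interpolation=cv2.INTER_CUBIC) for x in (a0,a1)]))
E
```

```text
t 27.2 pos [0.3323 0.053  0.2205] s 0.0736 e -0.199 F [-0.2  -0.1  -0.43]
top [0.5313 0.0309] yaw -5.1 mismatch 81.5 of 482.0 0.75
far fail
mid fail
near fail[ WARN:0@11.553] global loadsave.cpp:1063 imwrite_ Unsupported depth image for selected encoder is fallbacked to CV_8U.
```

View pics/p2.png

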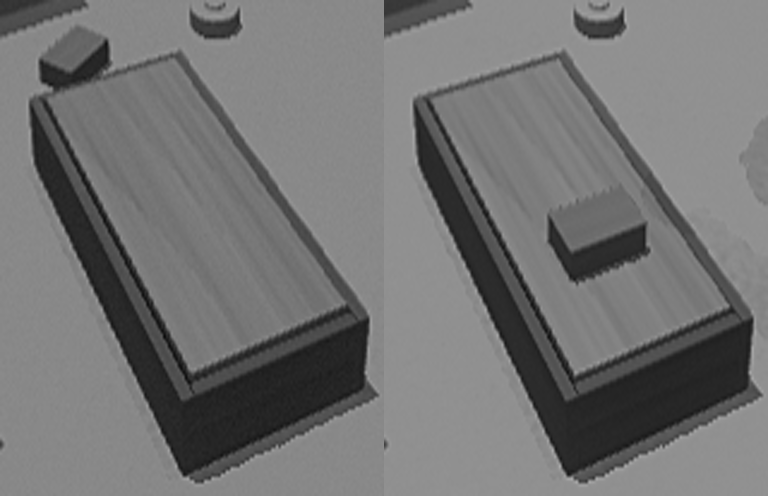

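```bash
python3 - <<'E'
from h import *
g=lambda a:cv2.cvtColor(a,cv2.COLOR_BGR2GRAY).astype(np.float32)
for cam in ('scene','top'):
    a0=g(cv2.imread(f'pics/{cam}0.png')); a1=g(np.mean([bot.get_image(cam) for _ in range(6)],0).astype(np.uint8)[:,:,::-1].copy())
    p=bot.camera_params(cam); W=np.linalg.inv(p['world_from_camera'])
    def proj(s,e,z):
        a=np.radians(YAW); q=BC+s*np.array([-np.sin(a),np.cos(a)])+e*np.array([np.cos(a),np.sin(a)])
        return cv2.projectPoints(np.array([[q[0],q[1],z]]),cv2.Rodrigues(W[:3,:3])[0],W[:3,3],p['mtx'],np.array([p['k1'],0,0,0.]))[0].ravel()
    off=np.arange(-.014,.0141,.0005)
    def prof(im,pts):
        P=np.array([[pts(t,o) for o in off] for t in np.linspace(-1,1,41)],np.float32)
        return cv2.remap(im,P[...,0],P[...,1],cv2.INTER_LINEAR).mean(0)
    def shift(f):
        A=prof(a0,f);B=prof(a1,f); best=[]
        c=np.arange(-.006,.00601,.0001)
        for d in c:
            b=np.interp(off+d,off,B); m=slice(12,-12); best.append(np.corrcoef(A[m],b[m])[0,1])
        i=int(np.argmax(best)); return round(c[i]*1000,2),round(best[i],3)
    print(cam)
    for n,s0,e0 in (("near end",.18,None),("far end",-.18,None)):
        print(n,"in-plane shift along +s mm",shift(lambda t,o:proj(s0+o,.05*t,.07)),
          "1mm up looks like",end=' ')
        u=proj(s0,0,.071)-proj(s0,0,.07); v=(proj(s0+.001,0,.07)-proj(s0,0,.07)); w=proj(s0,.001,.07)-proj(s0,0,.07)
        print(np.linalg.solve(np.c_[v,w],u).round(2))
    for n,s0 in (("left near",.15),("left near2",.125),("left s=0",0),("left far",-.12),("left far2",-.16)):
        print(n,"shift along +e",shift(lambda t,o:proj(s0+.012*t,.075+o,.07)))
    for n,r in (("rim near",.195),("rim far",-.195)): print(n,shift(lambda t,o:proj(r+o,.05*t,.066)))
E
```

```text
scene
near end in-plane shift along +s mm (np.float64(1.4), np.float64(0.996)) 1mm up looks like [-0.99 -0.59]
far end in-plane shift along +s mm (np.float64(3.0), np.float64(0.984)) 1mm up looks like [-1.61 -0.59]
left near shift along +e (np.float64(0.4), np.float64(0.995))
left near2 shift along +e (np.float64(0.4), np.float64(0.997))
left s=0 shift along +e (np.float64(0.4), np.float64(0.999))
left far shift along +e (np.float64(0.3), np.float64(0.997))
left far2 shift along +e (np.float64(0.3), np.float64(0.999))
rim near (np.float64(0.0), np.float64(1.0))
rim far (np.float64(0.0), np.float64(0.589))
top
near end in-plane shift along +s mm (np.float64(-0.2), np.float64(1.0)) 1mm up looks like [0.13 0.16]
far end in-plane shift along +s mm (np.float64(0.1), np.float64(1.0)) 1mm up looks like [-0.13  0.16]
left near shift along +e (np.float64(-0.3), np.float64(1.0))
left near2 shift along +e (np.float64(-0.2), np.float64(1.0))
left s=0 shift along +e (np.float64(-0.3), np.float64(1.0))
left far shift along +e (np.float64(-0.3), np.float64(0.999))
left far2 shift along +e (np.float64(-0.2), np.float64(1.0))
rim near (np.float64(0.0), np.float64(1.0))
rim far (np.float64(0.0), np.float64(1.0))
```

The near end sank 1.4 mm and the far end about 1.9 mm, so the board is level to about 0.001 rad. Handing in.

```bash
python3 -c "
from plant import bot
print(bot.close_job())"
```

```text
the job is handed in; nothing more can be done
None
```

I found the bar about 73.5 mm from the board's middle, towards +y. The steel block now stands flat over it with the board level to about 0.001 rad, the highest pressing force I read was about 11 N, and the job is handed in, though the hand-in gave no verdict.

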